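Shut and lock the terminal box

ROBOT

A 6-joint arm with a two-finger parallel gripper is mounted at the origin on the work surface. World frame = base frame: x ahead of the robot, y to its left, z up, the work surface at z = 0. Lengths are in mm, angles in rad, forces in N, time in s.
With the tool pointing down it reaches from about 425 to 1125 mm from the base axis. Payload 14.9 kg.
Tool frame: the origin (TCP) lies midway between the tips of the shut fingers; the grasp point (between the pads) lies 19 mm behind it; z points along the fingers, y is the direction in which the jaws open and shut (so a half turn about z gives the same grasp; the last joint's range is limited). The gripper opens to 91 mm and grips with 3 to 60 N. Pads are 32 mm wide; open, the fingers measure 118 mm over their backs; the gripper's body (76 mm by 178 mm) begins 60 mm behind the grasp point.
Start: joints at [1.2, 0.379, 1.734, -0, 1.028, -0.033], TCP at [231.996, 660.451, 213.932] pointing down, gripper open.
Joint ranges: [-2.77, 2.77], [-0.74, 2.19], [0, 2.66], [-1.06, 4.2], [0.31, 2.87], [-3.08, 3.08]. Speed limits (rad/s): [1.89, 1.89, 2.39, 3.14, 3.14, 3.14].

INTERFACE

Orientations are given as a unit quaternion [w, x, y, z].
In Python, from cell import get_state, snapshot, get_calibration, job_done, spot_in, outline_of, landmark_of gives the robot as it stands.
- The arm moves only by the shell command python3 -m inch 'ROWS' [FORCE]. ROWS is a JSON object of lists of equal length, an entry for each row: "delta_pos": the shift along the world's x, y, z in m, a list of three; "yaw": the turn about the world's z in rad; "gripper": the finger opening in m, from 0 to 0.0912. In form: {"delta_pos": [[x, y, z], ...], "yaw": [yaw, ...], "gripper": [gripper, ...]}. A call has 1 to 8 rows; each row shifts and turns the commanded pose from where the row before left it; what a row does not reach is not made up. A row lasts 1/8 s, in which the tool goes at most 62.5 mm and 10.7 degrees, less where a joint would pass 70% of its speed; a pose out of reach is approached as far as the arm can. A call is refused whole if a number of a shift passes 0.0625 or a number of a turn 0.188, either way. A call with a gripper value outside its range is refused whole. The fingers move at their own pace and stop on an object; FORCE is the grip in N (left out, the last holds). Time passes only in rows, so rows that do not move let the fingers close. It gives the time, the measured TCP pose, the force and the opening at its end, in the units of the state.
- get_state(): the state, without advancing time (a new reading comes with each control period).
- snapshot(name): name is "scene" or "top" or "wrist"; returns the picture (400x640x3 uint8, red, green, blue); there is no depth.
- get_calibration(name): a dict with "fovy" (degrees; the focal length in pixels is half the picture's height over the tangent of half this angle, whatever the lens; pixels are square), "cx", "cy" (the principal point, pixels), "rvec" (rotation vector, rad) and "tvec" (3), from world to camera coordinates, as OpenCV has them. Camera axes: x right, y down, z forward; pixel columns grow to the right and rows downward; lengths in mm; the calibration is good to about 2 mm. The wrist camera is an equidistant fisheye: a pixel r from the principal point sees the ray r / f radians off the axis. A picture is of the moment at which its call begins: read the wrist's pose just before it. get_calibration takes no time and is no camera call; for the wrist camera it gives the pose at the moment of the call.
- job_done(): hands the job in, once; it reports no verdict.
Trained networks look in the newest picture that a camera, given by its name, has taken for a name from the list of things; names that differ only in an ending like _2 or _b are one class to them, and where a whole thing is asked for, a point or a joint stands for the part that bears it (a point fixed in the world has none). Each returns a list of dicts, best first, with "confidence" (0 to 1); they miss things now and then, are a little off and sometimes report something else, mostly with a low value. They report only what shows in the picture. A call takes as long as a camera call.
- spot_in(query, camera): "point" ([x, y, z] in mm, in the coordinates of the camera as it stood for that picture, good to about 4 mm: the middle of the surface that is visible of it).
- outline_of(query, camera): "region" (400x640 bool, what is visible of it).
- landmark_of(query, camera): "point" ([x, y, z] in mm, in the coordinates of the camera as it stood for that picture, good to about 4 mm: a listed point, or the origin of a listed thing).
The state is a dict: "time_s": time; "joints": joint angles; "qd": joint speeds; "effort": joint torques, N m; "tool_pos": TCP position; "orientation": TCP orientation; "ft_force": force on the tool from outside, world axes, zero at the start; "torque": the same for the moment, N m; "opening": opening from 0.0 (shut) to 1.0 (fully open).
Only numpy, scipy, OpenCV 4.12 (cv2) and the standard library are available. Lean on these libraries where they do the work, as an engineer would, in place of code of your own. Each camera call takes 0.05 s, during which the arm holds its last target.

TASK

The cover of the grey terminal box stands ajar: push it fully shut with a fingertip, then set a fingertip in the slot of its round quarter-turn fastener and turn it clockwise (seen from above) all the way to its stop, so that the cover is locked. Do it by pushing only: do not grip or lift anything or open the cover wider, leave the loose things around the box where they are, and finish clear of everything.

Things in the scene. Friction and masses are not known exactly. Their poses are not given: they have to be found in the camera images.
- box: Fixed grey sheet-metal terminal box screwed to the table, 240 (x) by 260 (y) by 100 mm high, open top, closed by a hinged cover. Origin: centre of its underside, on the table. Its x axis points from the cover's free edge (on the robot's side) to the hinge side, its y axis runs along the hinge, z up. Inside its near wall is a keeper ledge for the fastener's tongue.
- cover (a joint): Opening angle of the white cover: 0 = fully shut (stop), larger = free edge higher; starts at 0.2 to 0.42. Hinge line parallel to the box's y at box x = +120, z = 100 mm (cover's underside). A 6 mm plate, 242 mm from hinge to free edge; top face 106 mm above the table when shut. The stiff hinge stays where it is left; 2 to 8 N down near the free edge moves it.
- cover_press (a point): Point on the cover's bare top face where it can be pushed, 190 mm from the hinge and 52 mm from the free edge, 75 mm to box +y of the middle (125 mm beside the fastener's axis). It moves with the cover; when shut it is at box (-70, +75, 106) mm. Its z axis is the cover's outward normal.
- cam (a joint): Turn of the fastener: 0 = unlocked, slot parallel to the hinge; pi/2 = locked (stop), slot square to the hinge. Grows clockwise seen from above; starts at 0 to 0.35. Takes 0.15 N m (5 N at 30 mm from the axis) and stays where left. Its hidden tongue passes under the keeper in the second half of the turn, possible only with the cover shut; turned too early it stops the cover from shutting.
- fastener (a point): Centre of the fastener's top; with the cover shut at box (-52, -50, 128) mm. A black disc 100 mm across in a fixed aluminium collar (inside 104, outside 120 mm across) of equal height, 22 mm above the cover. A straight slot 38 mm wide, 18 mm deep runs across the disc through its middle, closed by the collar at both ends. The point turns with the disc: y along the slot, z outwards.
- slot_half (a point): Point on the slot's floor (18 mm below the disc's top), midway between the slot's walls, 30 mm from the fastener's axis along the slot, in the half which lies towards box +y when unlocked and towards the hinge when locked. It turns with the disc.
- housing: Loose bystander, not to be moved: black plastic housing block 60 x 50 x 30 mm with a 25 mm hole through it. Origin: centre of its underside.
- terminal: Loose bystander, not to be moved: green terminal block 55 x 30 x 55 mm. Origin: centre of its underside.
- jar: Loose bystander, not to be moved: small white jar 48 mm across, 60 mm high. Origin: centre of its underside.
- screwdriver: Loose bystander, not to be moved: screwdriver 170 mm long, lying along its x axis.

How it is judged:
By the outcome, as a careful person would: the job done as asked, in the order asked, and still so for the second after the job is handed in, with the robot touching nothing.
It also fails if it takes over 48 s, if anything falls off the work surface, if the arm or the gripper's body presses on something with over 40 N, if the wrist force passes 120 N, or if a joint passes its speed limit or range.

## Working session

There is one attempt and no reset: what is moved stays moved. The work goes in short steps, Python scripts to look and compute and a shell command to move; the robot and the scene stay as the last step left them, time stands still between calls to the robot, and variables do not carry over. Pictures are saved under pics/ and viewed, and the job is handed in when it is done.

```bash
ls; mkdir -p pics
cat > h.py <<'E'
import numpy as np, cv2
from cell import *
def T(n):
    c=get_calibration(n); R=cv2.Rodrigues(np.array(c["rvec"],float))[0]; return c,R,np.array(c["tvec"],float)
def w(n,p,RT=None):
    c,R,t=RT or T(n); return R.T@(np.array(p,float)-t)
def px(n,P):
    c,R,t=T(n); f=200/np.tan(np.radians(c["fovy"])/2); q=R@np.array(P,float)+t
    return c["cx"]+f*q[0]/q[2], c["cy"]+f*q[1]/q[2]
def save(n,f):
    im=snapshot(n); cv2.imwrite("pics/"+f,im[:,:,::-1]); return im
E
python3 - <<'E'
from h import *
for n in("scene","top"):
    save(n,n+"0.png"); print(n,get_calibration(n))
    for q in("box","cover_press","fastener","slot_half"):
        for d in landmark_of(q,n)[:2]: print(q,d["confidence"],w(n,d["point"]).round(1))
    for q in("housing","terminal","jar","screwdriver"):
        for d in landmark_of(q,n)[:1]: print(q,d["confidence"],w(n,d["point"]).round(1))
print(get_state())
E
```

```text
pics
scene {'fovy': 43.93787813605368, 'cx': 315.22316182095113, 'cy': 204.43023851730769, 'rvec': array([ 2.31096085,  1.19431128, -0.33917334]), 'tvec': array([-407.30200583, -327.14426262, 1274.81928612])}
cover_press 0.6 [574.4  83.7 163. ]
fastener 0.94 [584.2 -46.8 173.1]
slot_half 0.74 [589.8 -18.5 159. ]
housing 0.83 [7.057e+02 1.836e+02 3.000e-01]
terminal 0.98 [ 4.816e+02 -1.668e+02 -3.000e-01]
jar 0.86 [590.8 205.9  -0.6]
top {'fovy': 47.39159252319022, 'cx': 318.1852174741378, 'cy': 200.04198295642863, 'rvec': array([ 2.14445476, -2.11263345,  0.20178041]), 'tvec': array([  25.52317329,  597.57857071, 1047.65498772])}
box 0.96 [ 6.25e+02 -6.00e-01 -3.20e+00]
cover_press 0.94 [581.4  81.8 159.4]
fastener 0.77 [580.6 -43.9 180.9]
slot_half 0.91 [592.8 -17.2 153.2]
housing 0.83 [707.5 183.7  -0.9]
terminal 0.76 [ 482.1 -174.9   -4.1]
jar 0.92 [ 5.925e+02  2.072e+02 -4.000e-01]
screwdriver 0.93 [ 630.2 -202.9   -0.7]
{'time_s': 0.9, 'joints': array([ 1.19972182e+00,  3.78860299e-01,  1.73418542e+00,  2.13022397e-05,
        1.02850276e+00, -3.32774044e-02]), 'qd': array([ 0.0001707 , -0.00024643, -0.00137295, -0.00026567,  0.00047417,
        0.00118677]), 'effort': array([-2.22023671e-03, -7.63725114e+01, -4.34718275e+01,  6.50541298e-02,
        3.90487863e-02,  9.43276177e-06]), 'tool_pos': array([231.98164727, 660.46949419, 213.9667666 ]), 'orientation': array([-4.50145426e-06,  1.68102092e-01,  9.85769591e-01,  2.34725759e-05]), 'ft_force': array([ 0.17744023, -0.30008054, -0.42710465]), 'torque': array([-0.01552162, -0.02269692, -0.03477493]), 'opening': 0.9980958527865338}
```

View pics/scene0.png

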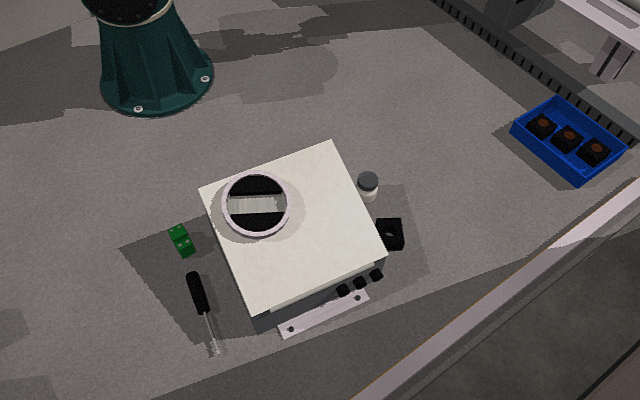

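View pics/top0.png

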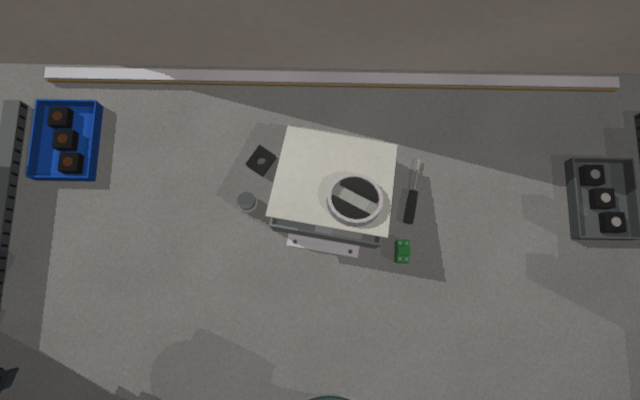

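Both views show the white cover ajar. In the top view its free edge runs (268,218) to (389,237), with the fastener near (355,198) and the slot tilted a bit clockwise. The jar, housing, terminal and screwdriver stand around the box. Next I'll fit the box pose, cover angle and cam.

```bash
cat > fit.py <<'E'
from h import *
from scipy.optimize import least_squares
def model(p):
    x,y,yaw,a,c=p
    R=np.array([[np.cos(yaw),-np.sin(yaw),0],[np.sin(yaw),np.cos(yaw),0],[0,0,1]])
    def cov(r,yy,h): # r from hinge, h above underside
        return R@np.array([120-r*np.cos(a)+h*np.sin(a)*1.0, yy, 100+r*np.sin(a)+h*np.cos(a)])+[x,y,0]
    return dict(box=np.array([x,y,0]),cover_press=cov(190,75,6),fastener=cov(172,-50,28),
      slot_half=cov(172-30*np.sin(c),-50+30*np.cos(c),10)), cov
def fit(obs,p0=(625,0,-.14,.3,.3)):
    f=lambda p:np.concatenate([(model(p)[0][q]-P)*wt for q,P,wt in obs]+[[0]])
    return least_squares(f,p0,loss="soft_l1",f_scale=5)
E
python3 - <<'E'
from fit import *
obs=[];
for n in("scene","top"):
    im=save(n,n+"1.png"); 
    for q in("box","cover_press","fastener","slot_half"):
        for d in landmark_of(q,n)[:1]:
            if d["confidence"]>.4: P=w(n,d["point"]); obs.append((q,P,1)); print(n,q,P.round(1))
    r=outline_of("cover",n)
    if r:
        m=r[0]["region"].astype(np.uint8)*255; cv2.imwrite(f"pics/m_{n}.png",m)
        ct=max(cv2.findContours(m,0,2)[0],key=cv2.contourArea); print(n,r[0]["confidence"],cv2.approxPolyDP(ct,6,True)[:,0].tolist())
# sign fix: slot_half moves toward hinge => r decreases
r=fit(obs); print(r.x.round(3)); M,cov=model(r.x)
for q,P,_ in obs: print(q,(M[q]-P).round(1))
for n in("scene","top"):
    im=cv2.imread(f"pics/{n}1.png"); im=cv2.resize(im[80:340,140:460],None,fx=2.5,fy=2.5,interpolation=2) 
    def dr(P,col):
        u,v=px(n,P); cv2.circle(im,(int((u-140)*2.5),int((v-80)*2.5)),2,col,-1)
    for rr in(0,242):
        for yy in(-130,130): dr(cov(rr,yy,6),(0,0,255)); print(n,rr,yy,np.round(px(n,cov(rr,yy,6)),1))
    for t in np.linspace(0,6.28,40): dr(cov(172+60*np.cos(t),-50+60*np.sin(t),28),(0,255,0))
    for s in(-50,50):
      for k in(-19,19):
        c=r.x[4]; dr(cov(172-s*np.sin(c)+k*np.cos(c),-50+s*np.cos(c)+k*np.sin(c),28),(255,0,0))
    dr(M["cover_press"],(255,0,255))
    cv2.imwrite(f"pics/ov_{n}.png",im[:600,:800])
E
```

```text
scene fastener [580.2 -42.  174.6]
scene slot_half [591.8 -15.5 159.7]
scene 0.91 [[330, 139], [198, 189], [251, 315], [331, 287], [388, 254]]
top box [ 6.259e+02  2.000e-01 -2.500e+00]
top cover_press [577.7  81.  161.7]
top fastener [582.4 -41.6 182.6]
top slot_half [592.  -16.7 153.3]
top 0.93 [[287, 127], [266, 215], [386, 237], [397, 146]]
[ 6.2521e+02  6.9600e-01 -1.5900e-01  3.0000e-01  3.9600e-01]
fastener [ 1.5 -1.   2.9]
slot_half [-0.1 -1.  -2.8]
box [-0.7  0.5  2.5]
cover_press [0.3 3.2 0.1]
fastener [-0.7 -1.4 -5.1]
slot_half [-0.3  0.1  3.7]
scene 0 -130 [252.4 314.8]
scene 0 130 [387.2 253.2]
scene 242 -130 [198.2 187.1]
scene 242 130 [329.3 137.9]
top 0 -130 [395.9 144.1]
top 0 130 [287.7 125.7]
top 242 -130 [386.4 237.3]
top 242 130 [265.7 216.2]
```

View pics/ov_top.png

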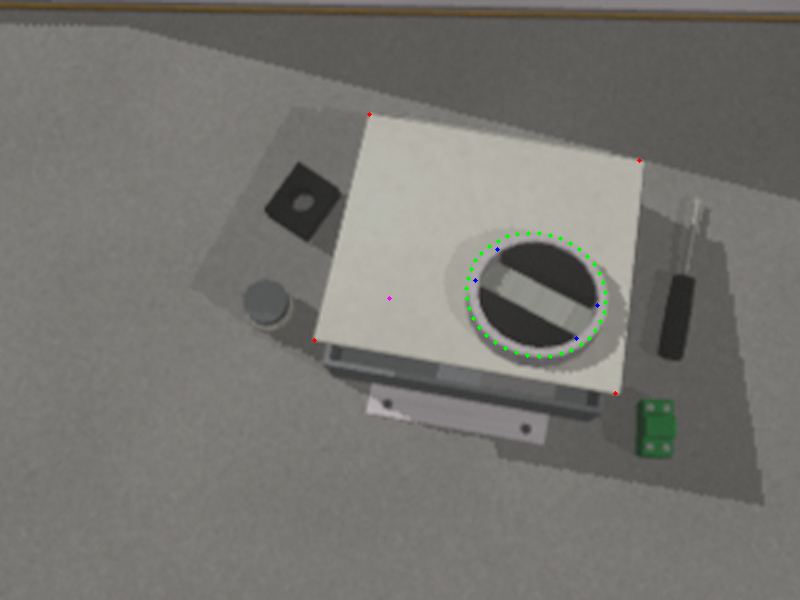

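View pics/ov_scene.png

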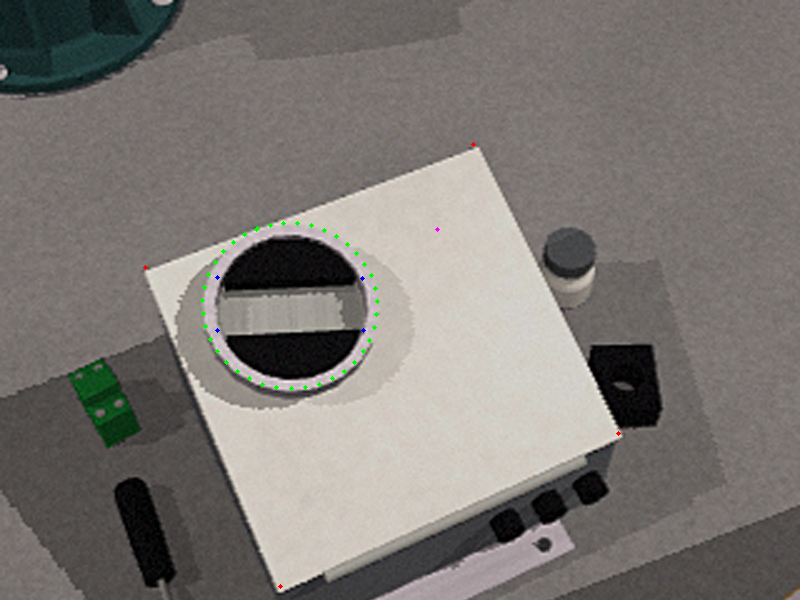

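Run:
```python
from fit import *
for a in(.3,.2,.1,0):
    M,c=model((625.2,.7,-.155,a,.35)); print(a,M["cover_press"].round(1),M["fastener"].round(1),M["slot_half"].round(1))
```

```text
0.3 [577.8  84.  161.9] [581.9 -43.1 177.6] [590.7 -16.  157.3]
0.2 [572.5  84.8 143.6] [575.  -42.1 161.6] [585.8 -15.2 141.9]
0.1 [569.1  85.4 124.9] [569.7 -41.2 145. ] [582.4 -14.7 126.1]
0 [567.6  85.6 106. ] [566.1 -40.7 128. ] [580.6 -14.4 110. ]
```

The fit agrees with both views to about 1 px, giving cover 0.30, cam about 0.35–0.4 and box yaw about -0.155. Now I'll close the fingers and travel above the press point, turning the tool so its 27 mm side lies across the slot.

```bash
python3 -m inch '{"delta_pos": [[0.0,0.0,0.03],[0.03,-0.05,0],[0.03,-0.05,0],[0.03,-0.05,0],[0.03,-0.05,0],[0.03,-0.05,0],[0.03,-0.05,0],[0.03,-0.05,0]], "yaw": [0,-0.145,-0.145,-0.145,-0.145,-0.145,-0.145,-0.145], "gripper": [0,0,0,0,0,0,0,0]}' 20
```

```text
time_s: 2.5
tool_pos: [442.8, 308.8, 244.2]
orientation: [0.0, 0.628, 0.778, 0.0]
ft_force: [1.1, 0.3, -0.3]
opening: 0.157
```

```bash
python3 -m inch '{"delta_pos": [[0.027,-0.045,0],[0.027,-0.045,0],[0.027,-0.045,0],[0.027,-0.045,0],[0.027,-0.045,0],[0,0,-0.03],[0,0,-0.03],[0,0,0]], "yaw": [-0.144,-0.144,-0.144,-0.144,-0.144,0,0,0], "gripper": [0,0,0,0,0,0,0,0]}' 20
python3 - <<'E'
from h import *
save("scene","s2.png"); print(get_state()["joints"].round(2))
E
```

```text
time_s: 3.5
tool_pos: [575.7, 85.2, 182.2]
orientation: [-0.001, 0.861, 0.509, -0.002]
ft_force: [-0.0, 0.7, 0.7]
opening: 0.002
[0.11 0.24 1.99 0.   0.92 0.61]
```

View pics/s2.png

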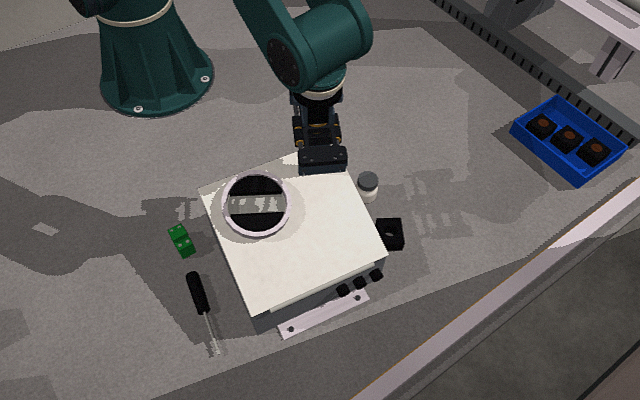

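The gripper is above the cover near (322,160), clear of the jar. I'll press down next.

```bash
python3 -m inch '{"delta_pos": [[0,0,-0.008],[0,0,-0.008],[-0.001,0,-0.008],[-0.001,0,-0.008],[-0.001,0,-0.008],[-0.001,0,-0.008],[-0.001,0,-0.008],[0,0,0]], "yaw": [0,0,0,0,0,0,0,0], "gripper": [0,0,0,0,0,0,0,0]}' 20
```

```text
time_s: 4.55
tool_pos: [571.5, 85.4, 127.2]
orientation: [-0.0, 0.861, 0.509, -0.001]
ft_force: [0.1, 0.1, 0.6]
opening: 0.005
```

```bash
python3 -m inch '{"delta_pos": [[0,0,-0.006],[0,0,-0.006],[-0.001,0,-0.004]], "yaw": [0,0,0], "gripper": [0,0,0]}' 20;  python3 - <<'E'
from h import *
save("scene","s3.png")
E
```

```text
time_s: 4.92
tool_pos: [570.9, 85.4, 111.5]
orientation: [-0.0, 0.861, 0.509, -0.0]
ft_force: [-0.0, 0.3, -0.3]
opening: 0.004
```

View pics/s3.png

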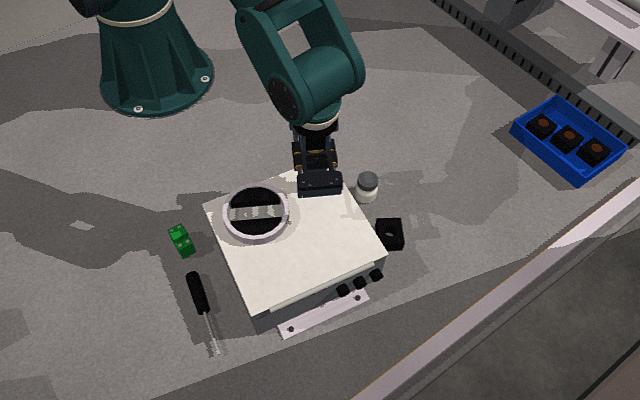

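The cover has come down: the collar is now near (255,212) and was at (255,203). I'll keep going until I feel the stop.

```bash
python3 -m inch '{"delta_pos": [[-0.001,0,-0.004],[0,0,-0.002],[0,0,-0.001],[0,0,0]], "yaw": [0,0,0,0], "gripper": [0,0,0,0]}' 20;  python3 -m inch '{"delta_pos": [[0,0,-0.001],[0,0,0]], "yaw": [0,0], "gripper": [0,0]}' 20
```

```text
time_s: 5.48
tool_pos: [569.9, 85.5, 106.1]
orientation: [-0.0, 0.861, 0.509, -0.0]
ft_force: [-11.5, -2.1, 24.2]
opening: 0.006
time_s: 5.72
tool_pos: [569.9, 85.5, 106.0]
orientation: [-0.0, 0.861, 0.509, -0.001]
ft_force: [-17.2, -1.9, 39.8]
opening: 0.005
```

The stop is firm at z=106.0, exactly the shut height. I'll lift and re-measure the fastener with the arm aside.

```bash
python3 -m inch '{"delta_pos": [[0,0,0.02],[0,0,0.04],[0,0.03,0.03],[0,0.05,0],[0,0.05,0],[0,0,0]], "yaw": [0,0,0,0,0,0], "gripper": [0,0,0,0,0,0]}' 20;  python3 - <<'E'
from fit import *
obs=[]
for n in("scene","top"):
  for k in range(2):
    im=save(n,n+"3.png"); 
    for q in("box","cover_press","fastener","slot_half"):
        for d in landmark_of(q,n)[:1]:
            if d["confidence"]>.4: P=w(n,d["point"]); obs.append((q,P,1)); print(n,q,P.round(1))
r=fit(obs,(625,0,-.15,0.02,.3)); print(r.x.round(3)); M,cov=model(r.x)
for q,P,_ in obs: print(q,(M[q]-P).round(1))
p=r.x.copy(); p[3]=0; M,cov=model(p); print(M)
for n in("scene","top"):
    im=cv2.imread(f"pics/{n}3.png"); x0,y0=(180,130) if n=="scene" else (260,110)
    im=cv2.resize(im[y0:y0+150,x0:x0+200],None,fx=4,fy=4,interpolation=2) 
    def dr(P,col):
        u,v=px(n,P); cv2.circle(im,(int((u-x0)*4),int((v-y0)*4)),2,col,-1)
    for rr in(0,242):
        for yy in(-130,130): dr(cov(rr,yy,6),(0,0,255))
    for t in np.linspace(0,6.28,40): dr(cov(172+60*np.cos(t),-50+60*np.sin(t),28),(0,255,0))
    for s in(-46,46):
      for k in(-19,19):
        c=p[4]; dr(cov(172-s*np.sin(c)+k*np.cos(c),-50+s*np.cos(c)+k*np.sin(c),28),(255,0,0))
    cv2.imwrite(f"pics/ov2_{n}.png",im)
E
```

```text
time_s: 6.48
tool_pos: [570.0, 218.1, 194.4]
orientation: [-0.0, 0.86, 0.511, 0.0]
ft_force: [-0.8, -1.5, -1.1]
opening: 0.004
scene box [624.8   5.3   3.9]
scene cover_press [565.2  85.  106.3]
scene fastener [567.5 -41.2 123.1]
scene box [567.4 -41.5 121.6]
scene cover_press [564.1  82.7 111. ]
scene fastener [567.1 -42.8 126.8]
scene slot_half [578.8 -12.3 111.8]
top box [625.    1.2  -1.7]
top cover_press [568.6  82.1 103.4]
top fastener [565.4 -41.6 129.7]
top slot_half [579.7 -14.5 104.5]
top box [ 6.258e+02 -3.000e-01 -7.000e-01]
top cover_press [571.1  79.7 104.5]
top fastener [567.  -42.2 132.2]
top slot_half [583.3 -14.3 106.6]
[ 6.25172e+02 -2.03000e-01 -1.43000e-01 -3.00000e-03  3.11000e-01]
box [ 0.4 -5.5 -3.9]
cover_press [ 1.4 -0.9 -0.9]
fastener [-1.  -1.   4.3]
box [  57.8   41.3 -121.6]
cover_press [ 2.5  1.3 -5.6]
fastener [-0.6  0.6  0.7]
slot_half [ 0.9 -3.  -2.3]
box [ 0.1 -1.4  1.7]
cover_press [-2.   1.9  2. ]
fastener [ 1.  -0.6 -2.2]
slot_half [-0.  -0.8  5. ]
box [-0.6  0.1  0.7]
cover_press [-4.6  4.4  0.9]
fastener [-0.5 -0.1 -4.7]
slot_half [-3.6 -0.9  2.9]
{'box': array([ 6.25171658e+02, -2.02648233e-01,  0.00000000e+00]), 'cover_press': array([566.60774621,  84.0307669 , 106.        ]), 'fastener': array([566.5602337 , -42.25857447, 128.        ]), 'slot_half': array([579.72044902, -15.29918403, 110.        ])}
```

View pics/ov2_top.png

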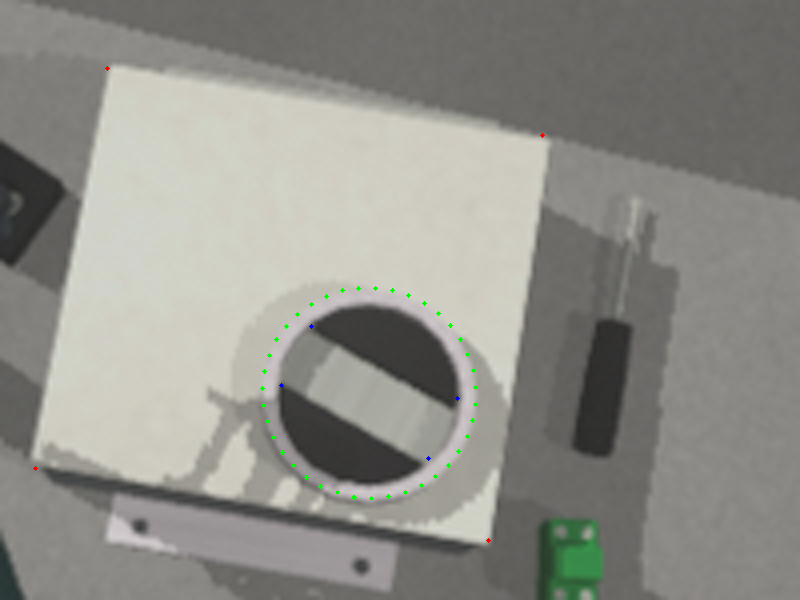

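View pics/ov2_scene.png

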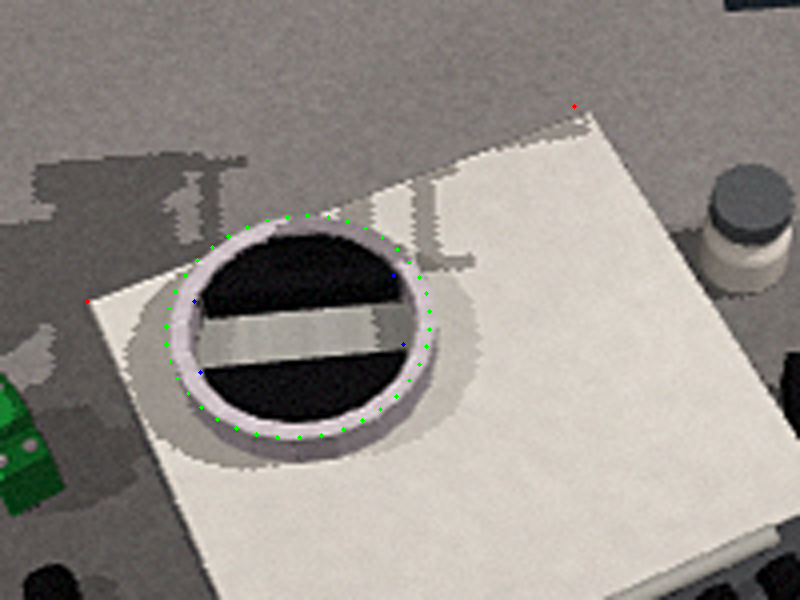

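The cover reads shut (fitted angle -0.003). The slot runs about 0.5 rad clockwise of world y, and the fastener centre is at (566.5,-41.5). The jar and housing haven't moved. Next I'll move above the slot half at (580,-17).

```bash
python3 -m inch '{"delta_pos": [[0.002,-0.047,0],[0.002,-0.047,0],[0.002,-0.047,0],[0.002,-0.047,0],[0.002,-0.047,0],[0,0,-0.03],[0,0,-0.02],[0,0,0]], "yaw": [0,0,0,0,0,0,0,0], "gripper": [0,0,0,0,0,0,0,0]}' 20;  python3 - <<'E'
from h import *
c=get_calibration("wrist"); print(c)
for n in("scene","top","wrist"):
    im=save(n,n+"4.png")
    if n=="scene": cv2.imwrite("pics/s4z.png",cv2.resize(im[120:270,170:370,::-1],None,fx=4,fy=4,interpolation=2))
E
```

```text
time_s: 8.48
tool_pos: [579.0, -19.1, 142.4]
orientation: [-0.001, 0.86, 0.51, -0.001]
ft_force: [0.7, 0.5, 1.0]
opening: 0.006
{'fovy': 65.70646984690485, 'cx': 321.83970187828197, 'cy': 197.9715266796156, 'rvec': array([-2.79998966,  0.71480819,  0.09625536]), 'tvec': array([-516.34355739,  241.53690311,  388.13831005])}
```

View pics/s4z.png

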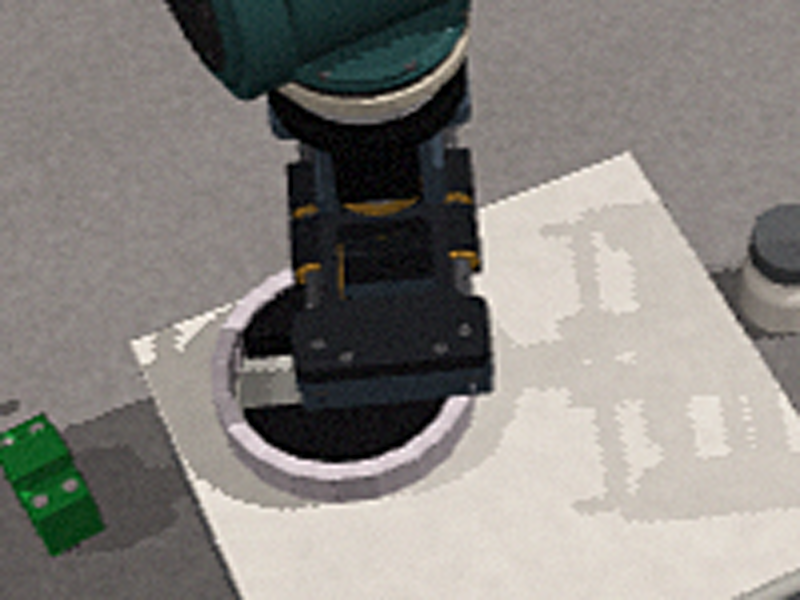

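View pics/wrist4.png

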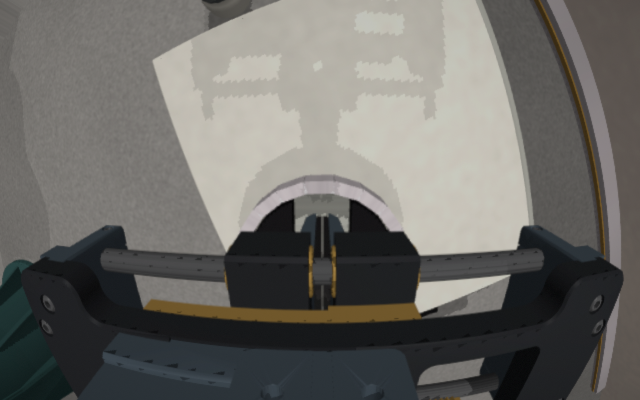

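The wrist view has the finger pair centred at about column 322, between the slot walls at columns 295 and 350. I'll shift 2 mm outward and descend into the slot.

```bash
python3 -m inch '{"delta_pos": [[0.001,0.002,-0.01],[0,0,-0.006],[0,0,-0.006],[0,0,-0.004],[0,0,-0.002],[0,0,0]], "yaw": [0,0,0,0,0,0], "gripper": [0,0,0,0,0,0]}' 20
```

```text
time_s: 9.38
tool_pos: [581.0, -17.6, 115.9]
orientation: [-0.0, 0.861, 0.509, -0.0]
ft_force: [0.3, -0.3, -0.0]
opening: 0.003
```

Run:
```python
import numpy as np
C=np.array([566.5,-41.5]); p=np.array([581.,-17.6])
for f in np.linspace(.545,1.72,9)[1:]:
    q=C+28*np.array([np.sin(f),np.cos(f)]); print(round(f,3),q.round(1),(q-p).round(1)); p=q
```

```text
0.692 [584.4 -19.9] [ 3.4 -2.3]
0.839 [587.3 -22.8] [ 3.  -2.8]
0.986 [589.8 -26. ] [ 2.5 -3.2]
1.132 [591.9 -29.6] [ 2.  -3.6]
1.279 [593.3 -33.5] [ 1.5 -3.8]
1.426 [594.2 -37.5] [ 0.9 -4. ]
1.573 [594.5 -41.6] [ 0.3 -4.1]
1.72 [594.2 -45.7] [-0.3 -4.1]
```

```bash
python3 -m inch '{"delta_pos": [[0.0034,-0.0023,0],[0.003,-0.0028,0],[0.0025,-0.0032,0],[0,0,0]], "yaw": [-0.147,-0.147,-0.147,0], "gripper": [0,0,0,0]}' 20; python3 -m inch '{"delta_pos": [[0.002,-0.0036,0],[0.0015,-0.0038,0],[0,0,0]], "yaw": [-0.147,-0.147,0], "gripper": [0,0,0]}' 20
```

```text
time_s: 9.88
tool_pos: [590.0, -25.9, 116.1]
orientation: [0.0, 0.951, 0.309, 0.0]
ft_force: [0.2, 0.9, -0.1]
opening: 0.006
time_s: 10.25
tool_pos: [593.5, -33.3, 116.0]
orientation: [0.0, 0.986, 0.168, 0.0]
ft_force: [-0.1, 1.8, -0.3]
opening: 0.004
```

```bash
python3 -m inch '{"delta_pos": [[0.001,-0.004,0],[0.0003,-0.0041,0],[-0.0003,-0.0041,0],[0,0,0]], "yaw": [-0.147,-0.147,-0.147,0], "gripper": [0,0,0,0]}' 20;  python3 - <<'E'
from h import *
im=save("wrist","w5.png")
im=save("scene","s5.png");cv2.imwrite("pics/s5z.png",cv2.resize(im[120:270,170:370,::-1],None,fx=4,fy=4,interpolation=2))
E
```

```text
time_s: 10.75
tool_pos: [594.5, -45.5, 116.0]
orientation: [0.0, 0.999, -0.051, 0.0]
ft_force: [1.2, 0.5, 0.2]
opening: 0.004
```

View pics/w5.png

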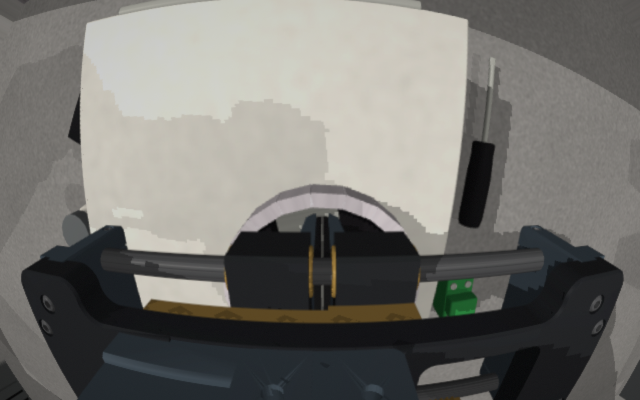

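View pics/s5z.png

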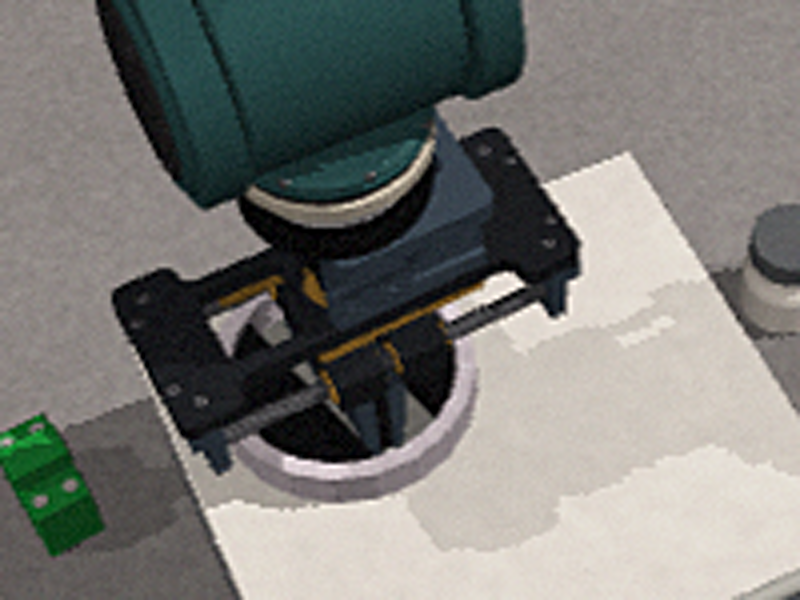

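The slot lags as expected, with the finger on its leading wall. I'll keep pushing tangentially until it reaches the stop.

```bash
python3 -m inch '{"delta_pos": [[-0.0003,-0.002,0],[-0.0003,-0.002,0],[0,0,0]], "yaw": [0,0,0], "gripper": [0,0,0]}' 20; python3 -m inch '{"delta_pos": [[-0.0003,-0.001,0],[0,0,0]], "yaw": [0,0], "gripper": [0,0]}' 20; python3 -m inch '{"delta_pos": [[-0.0002,-0.001,0],[0,0,0]], "yaw": [0,0], "gripper": [0,0]}' 20
```

```text
time_s: 11.22
tool_pos: [593.4, -49.4, 115.8]
orientation: [-0.0, 0.999, -0.053, -0.0]
ft_force: [-2.2, 3.7, 0.6]
opening: 0.009
time_s: 11.48
tool_pos: [593.1, -50.3, 115.8]
orientation: [-0.0, 0.999, -0.053, -0.0]
ft_force: [-2.4, 4.3, 0.9]
opening: 0.007
time_s: 11.72
tool_pos: [592.8, -51.3, 115.7]
orientation: [-0.0, 0.999, -0.053, -0.001]
ft_force: [-2.6, 4.6, 0.3]
opening: 0.002
```

```bash
python3 -m inch '{"delta_pos": [[-0.0002,-0.001,0],[0,0,0]], "yaw": [-0.03,0], "gripper": [0,0]}' 20; python3 -m inch '{"delta_pos": [[-0.0002,-0.001,0],[0,0,0]], "yaw": [0,0], "gripper": [0,0]}' 20;python3 -m inch '{"delta_pos": [[-0.0002,-0.001,0],[0,0,0]], "yaw": [0,0], "gripper": [0,0]}' 20
```

```text
time_s: 11.98
tool_pos: [592.7, -52.3, 115.7]
orientation: [-0.0, 0.998, -0.068, -0.0]
ft_force: [-2.1, 4.7, 0.6]
opening: 0.005
time_s: 12.22
tool_pos: [592.3, -53.2, 115.7]
orientation: [-0.0, 0.998, -0.068, -0.001]
ft_force: [-3.0, 5.4, 1.1]
opening: 0.005
time_s: 12.48
tool_pos: [592.1, -54.2, 115.6]
orientation: [-0.0, 0.998, -0.068, -0.001]
ft_force: [-2.6, 5.0, 0.3]
opening: 0.005
```

```bash
python3 -m inch '{"delta_pos": [[-0.0002,-0.001,0],[0,0,0]], "yaw": [0,0], "gripper": [0,0]}' 20; python3 -m inch '{"delta_pos": [[-0.0002,-0.001,0],[0,0,0]], "yaw": [0,0], "gripper": [0,0]}' 20;  python3 - <<'E'
from h import *
im=save("wrist","w6.png")
im=save("scene","s6.png");cv2.imwrite("pics/s6z.png",cv2.resize(im[120:270,170:370,::-1],None,fx=4,fy=4,interpolation=2))
E
```

```text
time_s: 12.72
tool_pos: [591.7, -54.9, 115.6]
orientation: [-0.0, 0.998, -0.068, -0.001]
ft_force: [-5.0, 7.5, 1.4]
opening: 0.005
time_s: 12.98
tool_pos: [591.3, -55.4, 115.5]
orientation: [-0.001, 0.998, -0.069, -0.001]
ft_force: [-4.7, 14.2, 2.2]
opening: 0.006
```

View pics/s6z.png

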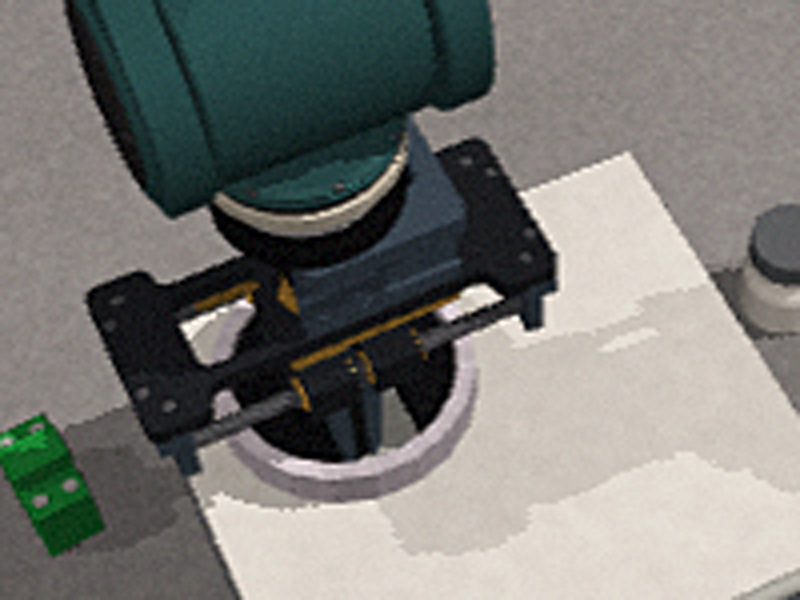

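The force is rising (14 N) and the slot is now nearly square to the hinge, so this looks like the stop. I'll confirm with a little more push.

```bash
python3 -m inch '{"delta_pos": [[-0.0002,-0.001,0],[0,0,0]], "yaw": [0,0], "gripper": [0,0]}' 20; python3 -m inch '{"delta_pos": [[-0.0002,-0.001,0],[0,0,0],[0,0,0]], "yaw": [0,0,0], "gripper": [0,0,0]}' 20
```

```text
time_s: 13.32
tool_pos: [591.1, -55.7, 115.5]
orientation: [-0.001, 0.998, -0.069, -0.001]
ft_force: [-5.1, 20.6, 3.8]
opening: 0.007
time_s: 13.7
tool_pos: [591.0, -55.9, 115.5]
orientation: [-0.002, 0.998, -0.069, -0.001]
ft_force: [-3.1, 28.4, 2.1]
opening: 0.004
```

The stop is firm: 28 N for only 0.2 mm of motion. I'll back off to mid-slot, lift out and move clear.

```bash
python3 -m inch '{"delta_pos": [[0.0005,0.004,0],[0.0005,0.003,0],[0,0,0],[0,0,0.01],[0,0,0.02],[0,0,0.04],[0,0,0.04]], "yaw": [0,0,0,0,0,0,0], "gripper": [0,0,0,0,0,0,0]}' 20; python3 -m inch '{"delta_pos": [[0,0.05,0.02],[0,0.05,0],[0,0.05,0],[0,0.05,0],[0,0.05,0],[0,0.05,0],[0,0,0]], "yaw": [0,0,0,0,0,0,0], "gripper": [0,0,0,0,0,0,0]}' 20;  python3 - <<'E'
from fit import *
obs=[]
for n in("scene","top"):
    im=save(n,n+"7.png")
    for k in range(2):
      for q in("box","cover_press","fastener","slot_half"):
        for d in landmark_of(q,n)[:1]:
            if d["confidence"]>.4: P=w(n,d["point"]); obs.append((q,P,1)); 
    for q in("housing","terminal","jar","screwdriver"):
        for d in landmark_of(q,n)[:1]: print(n,q,w(n,d["point"]).round(1))
r=fit(obs,(625,0,-.15,0.02,1.5)); print(r.x.round(3))
for n,x0,y0 in(("scene",180,130),("top",260,110)):
    im=cv2.imread(f"pics/{n}7.png"); cv2.imwrite(f"pics/z7_{n}.png",cv2.resize(im[y0:y0+150,x0:x0+200],None,fx=4,fy=4,interpolation=2))
print(get_state()["tool_pos"],get_state()["ft_force"])
E
```

```text
time_s: 14.58
tool_pos: [593.0, -51.6, 228.6]
orientation: [0.0, 0.998, -0.069, 0.0]
ft_force: [0.4, -0.3, -0.8]
opening: 0.006
time_s: 15.45
tool_pos: [592.9, 251.3, 247.6]
orientation: [-0.0, 0.998, -0.067, 0.001]
ft_force: [-0.5, -0.3, 0.0]
opening: 0.003
scene housing [ 7.050e+02  1.828e+02 -2.000e-01]
scene terminal [ 4.815e+02 -1.689e+02 -1.000e-01]
scene jar [590.8 207.7  -1.4]
scene screwdriver [ 631.2 -203.9    1.8]
top housing [ 7.099e+02  1.820e+02 -7.000e-01]
top jar [596.6 209.1   0.6]
top screwdriver [ 6.322e+02 -2.043e+02  5.000e-01]
[ 6.26112e+02  1.40000e-01 -1.60000e-01  1.00000e-03  1.50200e+00]
[592.89098178 248.56595788 245.91830023] [ 0.82218859  0.06896759 -0.54713249]
```

View pics/z7_top.png

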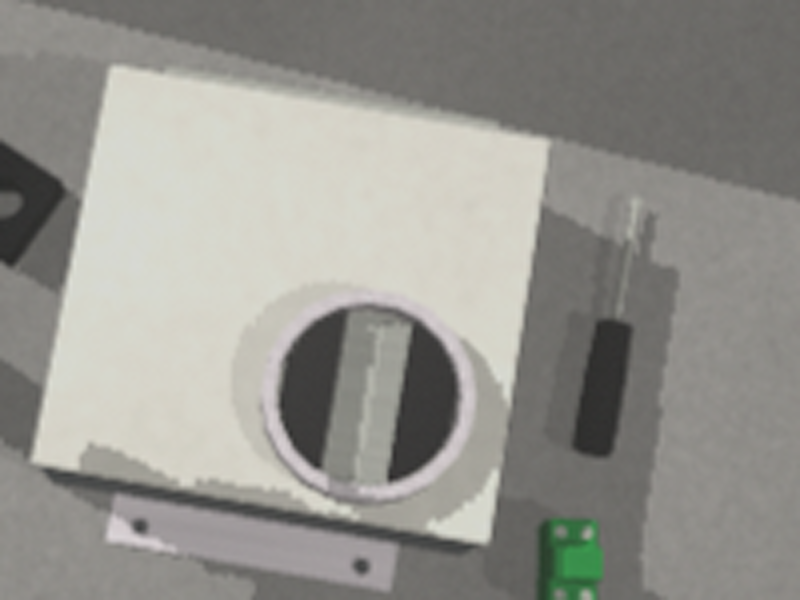

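View pics/z7_scene.png

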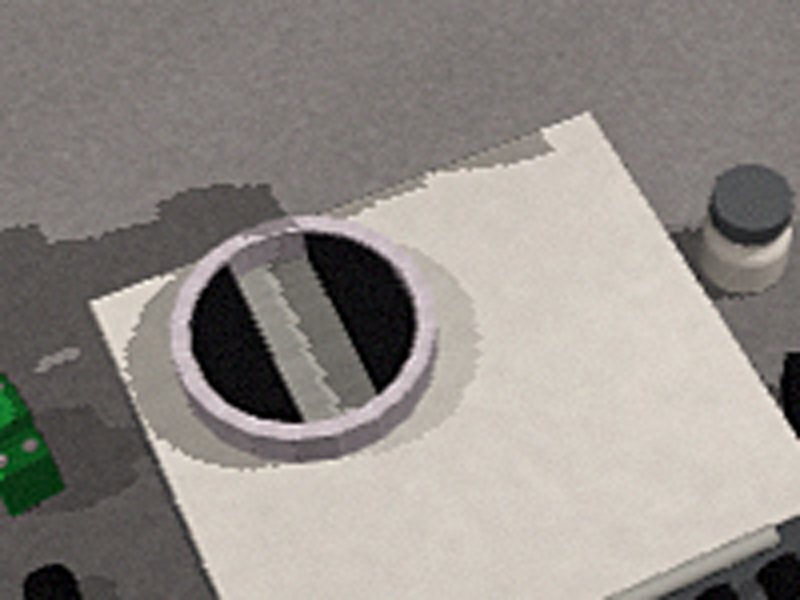

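View pics/scene7.png

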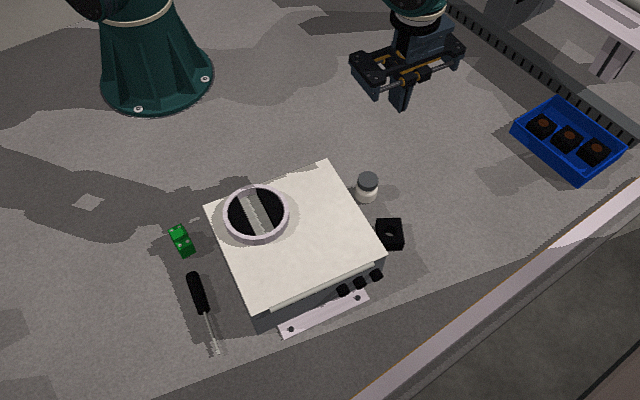

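The slot looks square to the hinge in both views, but the network fit says 1.50. I'll measure the slot edges directly against the cover's side edges before handing in.

Run:
```python
from h import *
def bp(n,u,v,z):
    c,R,t=T(n); f=200/np.tan(np.radians(c["fovy"])/2)
    d=R.T@np.array([(u-c["cx"])/f,(v-c["cy"])/f,1]); o=-R.T@t; return (o+d*(z-o[2])/d[2])[:2]
for n,z0 in(("scene",(180,130)),("top",(260,110))):
    im=cv2.imread(f"pics/{n}7.png")
    # rectify planes: 2px/mm
    def rect(z,cx,cy,s,N):
        dst=np.array([[0,0],[N,0],[N,N],[0,N]],np.float32)
        # image right = -y, up = +x
        W=[(cx+N/2/s,cy+N/2/s),(cx+N/2/s,cy-N/2/s),(cx-N/2/s,cy-N/2/s),(cx-N/2/s,cy+N/2/s)]
        src=np.array([px(n,(a,b,z)) for a,b in W],np.float32)
        return cv2.warpPerspective(im,cv2.getPerspectiveTransform(src,dst),(N,N),flags=cv2.INTER_CUBIC)
    A=rect(128,566.5,-41.5,4,480); g=A.astype(int).max(2)<75
    cv2.imwrite(f"pics/r_{n}.png",A)
    # slot edges: for each row, dark->light->dark transitions near centre
    L=[];Rr=[]
    for v in range(110,370,4):
        row=g[v]; d=np.where(row)[0]
        if len(d)<20: continue
        gap=np.diff(d); k=gap.argmax()
        if gap[k]>60: L.append((d[k],v)); Rr.append((d[k+1],v))
    for nm,P in(("L",L),("R",Rr)):
        vx,vy,_,_=cv2.fitLine(np.array(P,np.float32),cv2.DIST_HUBER,0,.01,.01).ravel()
        print(n,nm,len(P),"angle of slot from world x toward +y(left) up:",np.arctan(vx/vy).round(3),"gap px",np.median(np.array(Rr)[:,0]-np.array(L)[:,0]))
# cover corners shut, z=106
for n in("scene","top"):
    for d in outline_of("cover",n)[:1]:
        m=d["region"].astype(np.uint8)
        ct=max(cv2.findContours(m,0,1)[0],key=cv2.contourArea)[:,0]
        W=np.array([bp(n,u,v,106) for u,v in ct])
        b=cv2.minAreaRect(W.astype(np.float32)); print(n,d["confidence"],b)
```

```text
scene L 65 angle of slot from world x toward +y(left) up: -0.159 gap px 142.0
scene R 65 angle of slot from world x toward +y(left) up: -0.171 gap px 142.0
top L 65 angle of slot from world x toward +y(left) up: -0.157 gap px 161.0
top R 65 angle of slot from world x toward +y(left) up: -0.168 gap px 161.0
scene 0.74 ((628.624755859375, -0.46978759765625), (265.5753173828125, 258.25714111328125), 80.7212905883789)
top 0.62 ((626.87841796875, -0.628814697265625), (265.51007080078125, 248.89476013183594), 80.8857421875)
```

The slot direction is -0.164 rad and the box yaw is -0.16 rad, so the cam is at about π/2, which is locked.

```bash
python3 -c "
from cell import *
s=get_state(); print(s['time_s'],s['tool_pos'],s['ft_force']); print(job_done())"
```

```text
16.85 [592.90060497 248.56937561 245.93428716] [ 0.75664211 -0.5797172   0.37482338]
the job is handed in; nothing more can be done
None
```

The cover is shut and the fastener is turned to its locked stop. I handed the job in at 16.9 s, with the gripper about 250 mm above the table and touching nothing.

- **Cover:** I pushed it down at the press point until it met a firm stop at z = 106.0 mm, with about 40 N down. Afterwards the fitted opening angle was 0.001 rad.
- **Fastener:** I set the closed fingertips in the slot and turned it clockwise to a hard stop, where force rose from about 5 N to 28 N with almost no further motion. Measured edge on in both cameras, the slot runs at -0.164 rad and the box at about -0.16 rad, so the fastener is at about π/2.
- **Disagreement:** The fit to the trained networks' points gave 1.50 rad for the fastener instead of π/2. I trusted the direct edge measurement, which matches the hard stop.
- **Loose things:** The housing, jar and screwdriver read within about 6 mm of where they started. The terminal was not reported in the last top view, but the scene view puts it within about 2 mm, and both pictures show it in place.

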